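# Cover the prepared vegetable pans with the lids that fit

## Robot

A 6-joint arm with a two-finger parallel gripper is mounted at the origin on the work surface. World frame = base frame: x ahead of the robot, y to its left, z up, the work surface at z = 0. Lengths are in m, angles in rad, forces in N, time in s.
With the tool pointing down it reaches from about 0.225 to 0.875 m from the base axis. Payload 3.4 kg.
Tool frame: the origin (TCP) lies at the very end of the fingers, on their centre line; the grasp point (between the pads) lies 19 mm behind it; z points along the fingers, y is the direction in which the jaws open and shut (so a half turn about z gives the same grasp; the last joint's range is limited). The gripper opens to 85 mm and grips with 20 to 120 N. Pads are 22 mm wide; open, the fingers measure 114 mm over their backs; the gripper's body (76 mm by 85 mm) begins 54 mm behind the grasp point. The pads swing forward as they close: fully open they stand 13 mm farther back than shut.
Start: joints at [-1.417, 0.276, 1.505, -0, 1.361, -0.121], TCP at [0.156, -0.553, 0.231] pointing down, gripper open.
Joint ranges: [-2.89, 2.89], [-0.75, 2.08], [0.22, 2.7], [-1.18, 4.32], [0.11, 2.71], [-2.7, 2.7]. Speed limits (rad/s): [2.57, 2.57, 3.14, 3.14, 3.14, 3.14].

## Interface

Orientations are given as a unit quaternion [w, x, y, z].
In Python, from rig import telemetry, optics, order gives the robot as it stands.
- The arm moves only by the shell command python3 -m creep 'ROWS' [FORCE]. ROWS is a JSON object of lists of equal length, an entry for each row: "slide": the shift along the world's x, y, z normalised to -1 to 1, where 1 is 0.15 m, a list of three; "twist": the turn, a rotation vector about the world's x, y, z normalised to -1 to 1, where 1 is 360 degrees, a list of three; "fingers": the gripper's target within -1 to 1 (fully open at 1, half-way at 0, shut at -1). A call has 1 to 20 rows; each row is the pose to reach, as a shift and turn from the pose commanded when the call began, turning the shorter way round; what a row does not reach only later rows make up. A row lasts 1/10 s, in which the tool goes at most 50 mm and 8.59 degrees, less where a joint would pass 70% of its speed; a pose out of reach is approached as far as the arm can. A call with a number of a shift or a turn outside -1 to 1 is refused whole. A call with a gripper value outside its range is refused whole. The fingers move at their own pace and stop on an object; FORCE is the grip in N (left out, the last holds). Time passes only in rows, so rows that repeat a pose let the fingers close. It gives the time, the measured TCP pose, the force and the opening at its end, in the units of the state.
- telemetry.get_state(): the state, without advancing time (a new reading comes with each control period).
- optics.get_image(name): name is "scene" or "side" or "wrist"; returns a dict with "img" (400x640x3 uint8, blue, green, red), "depth" (400x640 float32, m along the optical axis (not along the pixel's ray), 0 where there is no reading), "fovy" (degrees; the focal length in pixels is half the picture's height over the tangent of half this angle, whatever the lens; pixels are square), "cx", "cy" (the principal point, pixels), "world_from_camera" (4x4, takes a point from camera to world coordinates). Camera axes: x right, y down, z forward; pixel columns grow to the right and rows downward; lengths in m; the calibration is good to about 2 mm. The wrist camera is an equidistant fisheye: a pixel r from the principal point sees the ray r / f radians off the axis. A picture is of the moment at which its call begins.
- order.sign_off(): hands the job in, once; it reports no verdict.
The state is a dict: "clock": time; "qpos": joint angles; "qd": joint speeds; "effort": joint torques, N m; "position": TCP position; "ee_rot": TCP orientation; "contact_force": force on the tool from outside, world axes, zero at the start; "moment": the same for the moment, N m; "width": finger opening in m.
Only numpy, scipy, OpenCV 4.12 (cv2) and the standard library are available. Lean on these libraries where they do the work, as an engineer would, in place of code of your own. Each camera call takes 0.05 s, during which the arm holds its last target.

## Task

The diced vegetables in the three steel pans must be covered for the cold store: put on each pan the lid that fits it in shape and size, lying flat, square to the pan and centred so that the whole mouth is covered. One round lid is of middling size and fits none of them: leave it and the half onion where they lie, leave the pans standing where they are, and set the lids down rather than drop them.

Things in the scene. Friction and masses are not known exactly. Their poses are not given: they have to be found in the camera images.
- lid_small_mid (a point): Round flat steel lid, 92 mm diameter, 5 mm thick, straight round black knob on its centre (26 mm diameter, 38 mm high). It fits the small round pan. Lies flat, knob up, 43 mm high in all. Point: on its axis half-way up, 21.5 mm above the disc's underside, inside the knob; z up. Loose, 0.07 to 0.22 kg
- lid_large_mid (a point): Round flat steel lid, 140 mm diameter, 5 mm thick, straight round black knob on its centre (26 mm diameter, 38 mm high). It fits the large round pan. Lies flat, knob up, 43 mm high in all. Point: on its axis half-way up, 21.5 mm above the disc's underside, inside the knob; z up. Loose, 0.07 to 0.22 kg
- lid_spare_mid (a point): Round flat steel lid, 114 mm diameter, 5 mm thick, straight round black knob on its centre (26 mm diameter, 38 mm high). The spare lid: between the other two round lids in size, fits no pan, stays where it lies. Lies flat, knob up, 43 mm high in all. Point: on its axis half-way up, 21.5 mm above the disc's underside, inside the knob; z up. Loose, 0.07 to 0.22 kg
- lid_oblong_mid (a point): Oblong flat steel lid, 140 (its x) by 100 mm (its y), 5 mm thick, black bar knob on its centre (44 mm along x, 24 mm along y, 38 mm high). Fits the oblong pan, either way round. Lies flat, knob up, 43 mm high in all, long side within 21 degrees of world x. Point: on its axis half-way up, 21.5 mm above the plate's underside, inside the knob; z up. Loose, 0.12 to 0.21 kg
- pan_small_rim (a point): Round straight-sided steel pan, no handles, 76 mm outside diameter, 55 mm high, wall 3 mm, open on top, green diced vegetable inside to about 20 mm below the rim. Its lid is 92 mm wide and overhangs it by 8 mm all round. Point: centre of the mouth at rim level, 55 mm above the table; z up. Loose, 0.28 to 0.72 kg
- pan_large_rim (a point): Round straight-sided steel pan, no handles, 124 mm outside diameter, 55 mm high, wall 3 mm, open on top, green diced vegetable inside to about 20 mm below the rim. Its lid is 140 mm wide and overhangs it by 8 mm all round. Point: centre of the mouth at rim level, 55 mm above the table; z up. Loose, 0.28 to 0.72 kg
- pan_oblong_rim (a point): Oblong steel pan, 124 (its x) by 84 mm (its y) outside, 55 mm high, wall 3 mm, open on top, green diced vegetable inside to about 20 mm below the rim. Its lid overhangs it by 8 mm on each side. Long side within 21 degrees of world x. Point: centre of the mouth at rim level, 55 mm above the table; x along its long side, z up. Loose, 0.4 to 0.65 kg
- onion_mid (a point): Half a red onion on its cut face, a purple dome 72 mm wide, 35 mm high; leave it alone. Point: on its axis, 17.5 mm above the table. Loose. The eight listed things stand on the table in two rows of four, about 0.17 m apart along y, 0.2 m along x, in any arrangement
Mind the look-alikes: they are no part of the job. Leave any red or turquoise look-alike of the part that bears pan_oblong_rim alone. Leave any blue look-alike of the part that bears lid_large_mid alone.

How it is judged:
By the outcome, as a careful person would: the job done as asked, in the order asked, and still so for the second after the job is handed in, with the robot touching nothing.
It also fails if it takes over 83 s, if anything falls off the work surface, if the arm or the gripper's body presses on something with over 40 N, if the wrist force passes 120 N, or if a joint passes its speed limit or range.

## Working session

There is one attempt and no reset: what is moved stays moved. The work goes in short steps, Python scripts to look and compute and a shell command to move; the robot and the scene stay as the last step left them, time stands still between calls to the robot, and variables do not carry over. Pictures are saved under pics/ and viewed, and the job is handed in when it is done.

```bash
ls; mkdir -p pics
cat > h.py <<'E'
import numpy as np,cv2
from rig import telemetry,optics,order
def grab(n):
    d=optics.get_image(n);np.savez('last_%s.npz'%n,**d);return d
E
python3 - <<'E'
from h import *
s=telemetry.get_state();print(s)
for n in ['scene','side','wrist']:
    d=grab(n);cv2.imwrite(f'pics/{n}0.png',d['img']);print(n,d['fovy'],d['cx'],d['cy'],d['world_from_camera'].round(3).tolist())
E
```

```text
pics
{'clock': 0.0, 'qpos': array([-1.41698190e+00,  2.76570079e-01,  1.50615039e+00, -1.70022114e-05,
        1.36065970e+00, -1.20981197e-01]), 'qd': array([ 0.00084656,  0.00087371, -0.00168008,  0.00018247,  0.00035401,
       -0.00077083]), 'effort': array([-2.96750040e-03, -4.16781485e+01, -2.45807147e+01, -6.26891433e-04,
        1.10765855e-02, -1.39008932e-06]), 'position': array([ 0.15594455, -0.552903  ,  0.23044702]), 'ee_rot': array([-8.93497629e-04,  9.90575121e-01,  1.36967626e-01, -2.29831584e-05]), 'contact_force': array([ 0.53805555, -0.68805523,  0.41208495]), 'moment': array([ 0.05087598,  0.0341781 , -0.00719997]), 'width': 0.08563576295778721}
scene 50.5864583481697 322.93187196825596 190.61697830361032 [[0.459, 0.589, -0.665, 1.462], [0.888, -0.304, 0.344, -0.306], [0.0, -0.748, -0.663, 0.884], [0.0, 0.0, 0.0, 1.0]]
side 46.4220150819712 324.74487155835016 191.82181858818794 [[0.979, -0.164, 0.119, 0.474], [-0.202, -0.769, 0.607, -0.648], [-0.008, -0.618, -0.786, 1.061], [0.0, 0.0, 0.0, 1.0]]
wrist 65.70646984690485 316.0711861582109 191.4214596687989 [[0.271, -0.922, -0.278, 0.227], [-0.963, -0.26, -0.077, -0.534], [-0.001, 0.289, -0.957, 0.373], [0.0, 0.0, 0.0, 1.0]]
```

View pics/scene0.png

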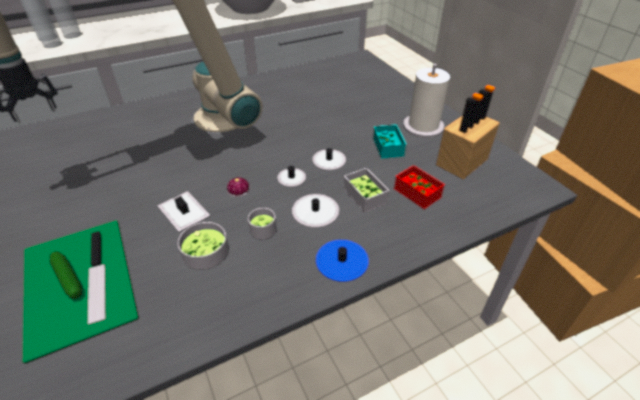

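View pics/side0.png

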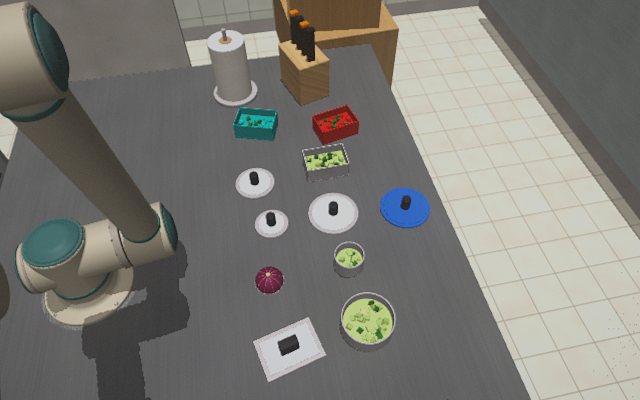

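The side view shows the near row (top to bottom): the spare lid (255,183), the small lid (271,222), the onion (269,280) and the oblong lid (289,348). The far row is the oblong pan (326,160), large lid (333,212), small pan (349,258) and large pan (368,320). The blue lid and the red and turquoise pans are the decoys.

```bash
cat >> h.py <<'E'
def rays(d,uv):
    uv=np.asarray(uv,float).reshape(-1,2);f=200/np.tan(np.radians(d['fovy'])/2)
    v=np.c_[(uv[:,0]-d['cx'])/f,(uv[:,1]-d['cy'])/f,np.ones(len(uv))]
    T=np.array(d['world_from_camera']);return T[:3,3],v@T[:3,:3].T
def onplane(d,uv,z):
    o,r=rays(d,uv);return (o+r*((z-o[2])/r[:,2])[:,None])[:,:2]
def pts(d):
    h,w=d['depth'].shape;u,v=np.meshgrid(np.arange(w),np.arange(h))
    o,r=rays(d,np.c_[u.ravel(),v.ravel()]);return (o+r*d['depth'].ravel()[:,None]).reshape(h,w,3)
E
python3 - <<'E'
from h import *
for n in ['scene','side']:
    d=dict(np.load(f'last_{n}.npz'));im=d['img'];P=pts(d)
    hsv=cv2.cvtColor(im,cv2.COLOR_BGR2HSV)
    X,Y,Z=P[...,0],P[...,1],P[...,2]
    ws=(X>.25)&(X<.85)&(abs(Y)<.6)
    tb=ws&(abs(Z)<.003);print(n,'table z',np.median(Z[ws]),'depth0 frac',(d['depth']==0).mean())
    m=((hsv[...,1]<45)&(hsv[...,2]>165)&ws&(Z<.03)).astype(np.uint8)
    k,l,st,c=cv2.connectedComponentsWithStats(m)
    for i in range(1,k):
        if st[i,4]<80: continue
        mm=(l==i).astype(np.uint8);cn=max(cv2.findContours(mm,0,1)[0],key=cv2.contourArea)[:,0]
        h=onplane(d,cn,.004).astype(np.float32);r=cv2.minAreaRect(h)
        print(' lid',st[i].tolist(),'rect',np.round(r[0],4),np.round(r[1],4),round(r[2],1),'medz',round(float(np.median(Z[mm>0])),4))
    # knob tops / tall stuff
    m=((Z>.050)&(Z<.062)&ws).astype(np.uint8)
    m=cv2.morphologyEx(m,cv2.MORPH_CLOSE,np.ones((3,3)))
    k,l,st,c=cv2.connectedComponentsWithStats(m)
    for i in range(1,k):
        if st[i,4]<40: continue
        q=P[l==i][:,:2].astype(np.float32);r=cv2.minAreaRect(q)
        print(' rim',st[i].tolist(),np.round(r[0],4),np.round(r[1],4),round(r[2],1))
    m=((hsv[...,2]<70)&(Z>.036)&(Z<.048)&ws).astype(np.uint8)
    k,l,st,c=cv2.connectedComponentsWithStats(m)
    for i in range(1,k):
        if st[i,4]<15: continue
        q=P[l==i][:,:2].astype(np.float32);r=cv2.minAreaRect(q)
        print(' knob',st[i].tolist(),np.round(r[0],4),np.round(r[1],4),round(r[2],1))
E
```

```text
scene table z -0.0007184764401441668 depth0 frac 0.00974609375
 lid [313, 150, 33, 20, 443] rect [0.4461 0.2426] [0.1103 0.1068] 62.7 medz 0.0041
 lid [278, 169, 28, 17, 318] rect [0.4731 0.0897] [0.0886 0.0814] 62.7 medz 0.0043
 lid [158, 192, 51, 39, 918] rect [ 0.4664 -0.2603] [0.141  0.1002] 13.3 medz 0.0042
 lid [292, 194, 47, 33, 1086] rect [0.644  0.0899] [0.1371 0.1369] 7.3 medz 0.0043
 lid [88, 265, 17, 58, 881] rect [ 0.6583 -0.5205] [0.0363 0.1709] 83.8 medz 0.0129
 rim [373, 124, 33, 23, 100] [0.9535 0.1224] [0.113  1.3254] 54.7
 rim [438, 150, 33, 18, 116] [0.687  0.5631] [0.111  0.0253] 27.1
 rim [396, 165, 49, 32, 174] [1.0422 0.0516] [0.1449 1.0938] 42.0
 rim [343, 168, 46, 32, 171] [1.0457 0.0211] [0.1351 1.0506] 59.1
 rim [247, 208, 28, 20, 110] [ 0.6489 -0.0796] [0.0742 0.0766] 67.4
 rim [177, 222, 49, 37, 225] [ 1.0214 -0.3023] [0.1226 0.8724] 81.5
 rim [57, 258, 13, 23, 61] [ 1.0068 -0.4514] [0.9551 0.013 ] 16.9
 knob [327, 148, 5, 6, 25] [0.4443 0.2431] [0.0135 0.0264] 62.1
 knob [288, 166, 6, 6, 28] [0.4728 0.0888] [0.0159 0.0247] 66.0
 knob [176, 198, 10, 10, 
[... 726 characters left out ...]
22] [0.7169 0.4107] [0.1279 0.0912] 13.9
 rim [233, 107, 44, 23, 229] [0.4712 0.4682] [0.0914 0.125 ] 71.2
 rim [302, 143, 48, 29, 232] [ 0.6008 -0.1728] [0.9736 0.1332] 82.9
 rim [334, 241, 31, 28, 160] [ 0.5826 -0.3469] [0.6348 0.0744] 76.9
 rim [341, 292, 55, 53, 297] [ 0.5998 -0.4241] [0.4976 0.1228] 74.6
 knob [235, 112, 5, 12, 17] [0.4172 0.4909] [0.0517 0.0022] 70.7
 knob [250, 172, 8, 7, 43] [0.4412 0.2407] [0.0191 0.02  ] 80.5
 knob [402, 196, 8, 8, 45] [0.8398 0.0675] [0.0186 0.0203] 17.7
 knob [330, 202, 8, 8, 50] [0.6425 0.0887] [0.0219 0.019 ] 77.9
 knob [267, 213, 8, 8, 50] [0.4701 0.0888] [0.0204 0.0193] 79.1
 knob [278, 335, 21, 16, 187] [ 0.4618 -0.2604] [0.0423 0.0212] 13.6
```

Run:
```python
from h import *
for n in ['scene','side']:
    d=dict(np.load(f'last_{n}.npz'));P=pts(d);X,Y,Z=P[...,0],P[...,1],P[...,2]
    m=((Z>.048)&(Z<.063)&(X>.5)&(X<.8)&(Y>-.4)&(Y<.36)&(d['depth']>0)).astype(np.uint8)
    k,l,st,c=cv2.connectedComponentsWithStats(m,connectivity=8)
    for c0 in [(.66,-.27),(.65,-.08),(.65,.26)]:
        s=(np.hypot(X-c0[0],Y-c0[1])<.09)&(m>0)
        ys,xs=np.nonzero(s);h=cv2.convexHull(np.c_[xs,ys].astype(np.int32))[:,0]
        q=onplane(d,h,.055).astype(np.float32);r=cv2.minAreaRect(q)
        print(n,s.sum(),np.round(r[0],4),np.round(r[1],4),round(r[2],1),'circ',cv2.minEnclosingCircle(q))
```

```text
scene 272 [ 0.6557 -0.2471] [0.1238 0.1253] 62.7 circ ((0.6552199721336365, -0.2469288557767868), 0.06454849988222122)
scene 136 [ 0.6528 -0.0807] [0.0749 0.0774] 62.7 circ ((0.6518424153327942, -0.08055267482995987), 0.04048217460513115)
scene 197 [0.6604 0.2511] [0.1304 0.0862] 1.4 circ ((0.6600849628448486, 0.25124645233154297), 0.07453572005033493)
side 327 [ 0.6492 -0.2445] [0.1236 0.122 ] 78.1 circ ((0.6490532159805298, -0.2447441667318344), 0.0630742758512497)
side 178 [ 0.6448 -0.077 ] [0.079  0.0749] 85.3 circ ((0.6442769765853882, -0.07740982621908188), 0.040322501212358475)
side 255 [0.6536 0.255 ] [0.1248 0.093 ] 1.1 circ ((0.6546785831451416, 0.25490254163742065), 0.07545973360538483)
```

```bash
python3 -m creep '{"slide":[[0,0,0.2]],"twist":[[0,0,0]],"fingers":[1]}' 40
```

```text
clock: 0.25
position: [0.1556, -0.5506, 0.2572]
ee_rot: [-0.005, 0.991, 0.137, -0.0]
contact_force: [0.2, 0.0, 0.4]
width: 0.0857
```

```bash
python3 -m creep '{"slide":[[0.33,0.3,0],[0.6,0.6,0],[0.8,0.8,0],[1,1,0],[1,1,0]],"twist":[[0,0,0],[0,0,0],[0,0,0],[0,0,-0.0067],[0,0,-0.0067]],"fingers":[1,1,1,1,1]}'; python3 -m creep '{"slide":[[0.33,0.3,0],[0.6,0.6,0],[0.8,0.8,0],[1,0.94,0],[1,0.94,0],[1,0.94,0]],"twist":[[0,0,0],[0,0,0],[0,0,0],[0,0,0],[0,0,0],[0,0,0]],"fingers":[1,1,1,1,1,1]}'
python3 - <<'E'
from h import *
d=grab('wrist');cv2.imwrite('pics/wrist1.png',d['img']);print(telemetry.get_state()['position'],d['world_from_camera'].round(3).tolist())
E
```

```text
clock: 0.75
position: [0.3085, -0.3994, 0.2613]
ee_rot: [-0.001, 0.993, 0.118, 0.001]
contact_force: [0.0, -0.7, -0.2]
width: 0.0854
clock: 1.35
position: [0.4566, -0.262, 0.2609]
ee_rot: [0.0, 0.993, 0.118, -0.001]
contact_force: [-0.5, -0.1, -0.9]
width: 0.0854
[ 0.45570336 -0.26282877  0.26094301] [[0.233, -0.931, -0.282, 0.529], [-0.972, -0.223, -0.068, -0.246], [0.001, 0.29, -0.957, 0.404], [0.0, 0.0, 0.0, 1.0]]
```

View pics/wrist1.png

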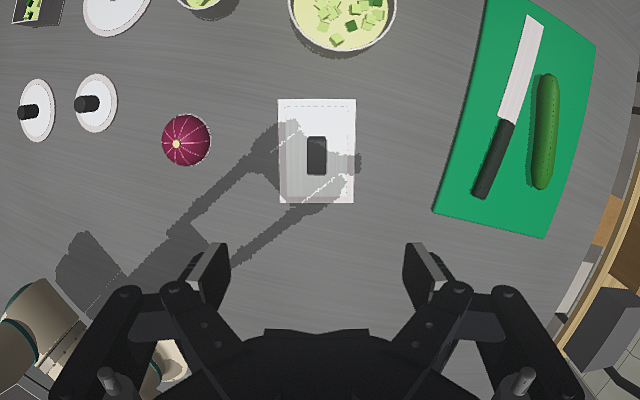

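The wrist view shows the oblong lid at (317,152), square to the jaws, with the bar knob at (317,156). The large pan is at (343,15).

```bash
cat >> h.py <<'E'
def wplane(d,uv,z):
    uv=np.asarray(uv,float).reshape(-1,2);f=200/np.tan(np.radians(d['fovy'])/2)
    p=uv-[d['cx'],d['cy']];r=np.hypot(*p.T);th=r/f;s=np.where(r>0,np.sin(th)/np.maximum(r,1e-9),1/f)
    v=np.c_[p*s[:,None],np.cos(th)];T=np.array(d['world_from_camera']);w=v@T[:3,:3].T;o=T[:3,3]
    return (o+w*((z-o[2])/w[:,2])[:,None])[:,:2]
def wfind(d,z=.005,white=True,lo=300,dz=0):
    hsv=cv2.cvtColor(d['img'],cv2.COLOR_BGR2HSV)
    m=((hsv[...,1]<60)&(hsv[...,2]>135)).astype(np.uint8)
    k,l,st,c=cv2.connectedComponentsWithStats(m);out=[]
    for i in range(1,k):
        if st[i,4]<lo: continue
        cn=cv2.convexHull(max(cv2.findContours((l==i).astype(np.uint8),0,1)[0],key=cv2.contourArea))[:,0]
        q=wplane(d,cn,z).astype(np.float32);r=cv2.minAreaRect(q)
        print(st[i].tolist(),np.round(r[0],4),np.round(r[1],4),round(r[2],1))
E
python3 - <<'E'
from h import *
d=dict(np.load('last_wrist.npz'));wfind(d)
k=cv2.inRange(d['img'],(0,0,0),(50,50,50));k[:,:300]=0;k[:,335:]=0;k[:125]=0;k[185:]=0
ys,xs=np.nonzero(k);print(xs.min(),xs.max(),ys.min(),ys.max(),np.unique(ys).size)
for v in (ys.min(),ys.max()):print(v)
top=np.array([[xs.min(),ys.min()],[xs.max(),ys.min()]]);print(wplane(d,top,.043))
E
```

```text
[83, 0, 67, 37, 1838] [0.6028 0.0894] [0.1371 0.0587] 89.1
[287, 0, 110, 52, 2221] [ 0.635  -0.2563] [0.0726 0.1415] 15.6
[497, 14, 47, 111, 2108] [ 0.668  -0.5265] [0.0378 0.1747] 84.2
[75, 73, 42, 60, 1593] [0.4705 0.0879] [0.0917 0.0896] 8.7
[19, 79, 36, 64, 1507] [0.4413 0.2401] [0.1138 0.1114] 11.9
[277, 98, 80, 105, 7174] [ 0.4643 -0.262 ] [0.1391 0.1012] 13.2
[555, 262, 38, 51, 614] [ 0.3302 -0.8654] [0.0495 0.1275] 89.7
[156, 339, 34, 43, 774] [-0.0197 -0.0733] [0.163  0.0709] 1.0
307 325 137 173 35
137
173
[[ 0.48471727 -0.24575434]
 [ 0.48961235 -0.26617506]]
```

```bash
python3 -m creep '{"slide":[[0.055,0.005,-0.3],[0.055,0.005,-0.6],[0.055,0.005,-0.9],[0.055,0.005,-1],[0.055,0.005,-1]],"twist":[[0,0,0],[0,0,0],[0,0,0],[0,0,0],[0,0,0]],"fingers":[1,1,1,1,1]}'; python3 -m creep '{"slide":[[0,0,-0.25],[0,0,-0.45],[0,0,-0.6],[0,0,-0.66],[0,0,-0.66],[0,0,-0.66],[0,0,-0.66],[0,0,-0.66],[0,0,-0.66],[0,0,-0.66],[0,0,-0.66]],"twist":[[0,0,0],[0,0,0],[0,0,0],[0,0,0],[0,0,0],[0,0,0],[0,0,0],[0,0,0],[0,0,0],[0,0,0],[0,0,0]],"fingers":[1,1,1,1,1,-1,-1,-1,-1,-1,-1]}' 50
```

```text
clock: 1.9
position: [0.4609, -0.2621, 0.1085]
ee_rot: [-0.002, 0.993, 0.115, -0.003]
contact_force: [-0.1, 0.4, 0.1]
width: 0.0855
clock: 3.0
position: [0.4647, -0.2619, 0.0131]
ee_rot: [0.0, 0.993, 0.116, 0.0]
contact_force: [0.3, 0.5, 5.6]
width: 0.0233
```

```bash
python3 -m creep '{"slide":[[0,0,0.05],[0,0,0.2],[0,0,0.45],[0,0,0.7],[0,0,0.95],[0,0,1],[0,0,1],[0,0,1]],"twist":[[0,0,0],[0,0,0],[0,0,0],[0,0,0],[0,0,0],[0,0,0],[0,0,0],[0,0,0]],"fingers":[-1,-1,-1,-1,-1,-1,-1,-1]}'; python3 -m creep '{"slide":[[0,0.1,0],[0.1,0.3,0],[0.2,0.55,0],[0.3,0.8,0],[0.4,0.95,0],[0.5,1,0],[0.5,1,0]],"twist":[[0,0,0],[0,0,0],[0,0,0],[0,0,-0.01],[0,0,-0.02],[0,0,-0.033],[0,0,-0.033]],"fingers":[-1,-1,-1,-1,-1,-1,-1]}';python3 -m creep '{"slide":[[0,0.1,0],[0.1,0.3,0],[0.2,0.55,0],[0.2,0.8,0],[0.2,0.95,0],[0.2,1,0],[0.2,1,0],[0.2,1,0]],"twist":[[0,0,0],[0,0,0],[0,0,0],[0,0,0],[0,0,0],[0,0,0],[0,0,0],[0,0,0]],"fingers":[-1,-1,-1,-1,-1,-1,-1,-1]}'
python3 - <<'E'
from h import *
d=grab('wrist');cv2.imwrite('pics/wrist2.png',d['img']);print(telemetry.get_state()['position'])
E
```

```text
clock: 3.8
position: [0.4632, -0.2609, 0.1609]
ee_rot: [-0.001, 0.993, 0.116, -0.001]
contact_force: [0.5, -0.2, -2.1]
width: 0.0233
clock: 4.5
position: [0.5398, -0.109, 0.1606]
ee_rot: [-0.001, 1.0, 0.014, -0.001]
contact_force: [0.0, -0.1, -1.5]
width: 0.0228
clock: 5.3
position: [0.5687, 0.0374, 0.1621]
ee_rot: [0.0, 1.0, 0.013, -0.0]
contact_force: [-0.4, -0.1, -1.3]
width: 0.0233
[0.56892935 0.03715921 0.16220481]
```

View pics/wrist2.png

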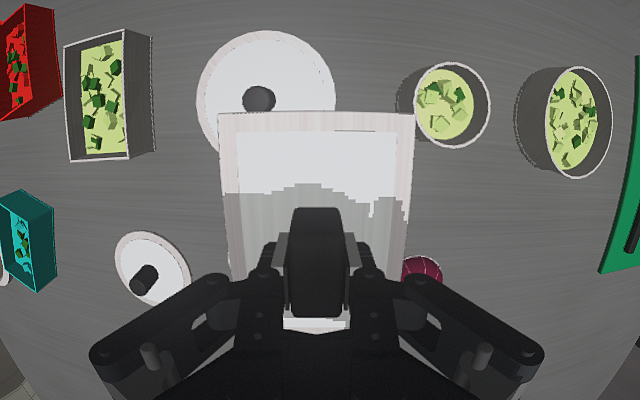

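```bash
cat >> h.py <<'E'
def wpts(d):
    h,w=d['depth'].shape;u,v=np.meshgrid(np.arange(w),np.arange(h));p=np.c_[u.ravel()-d['cx'],v.ravel()-d['cy']]
    f=200/np.tan(np.radians(d['fovy'])/2);r=np.maximum(np.hypot(*p.T),1e-6);th=r/f
    v3=np.c_[p*(np.tan(th)/r)[:,None],np.ones(len(p))]*d['depth'].ravel()[:,None]
    T=np.array(d['world_from_camera']);return (v3@T[:3,:3].T+T[:3,3]).reshape(h,w,3)
def band(d,z0,z1,zc,c0,R,wr=True):
    P=wpts(d) if wr else pts(d);s=(P[...,2]>z0)&(P[...,2]<z1)&(np.hypot(P[...,0]-c0[0],P[...,1]-c0[1])<R)&(d['depth']>0)
    ys,xs=np.nonzero(s);h=cv2.convexHull(np.c_[xs,ys].astype(np.int32))[:,0]
    q=(wplane if wr else onplane)(d,h,zc).astype(np.float32);r=cv2.minAreaRect(q)
    print(s.sum(),'medz',round(float(np.median(P[s][:,2])),4),'rect',np.round(r[0],4),np.round(r[1],4),round(r[2],1))
E
python3 - <<'E'
from h import *
d=dict(np.load('last_wrist.npz'))
for c in [(.65,-.245),(.648,-.079),(.657,.253)]: band(d,.048,.062,.055,c,.09)
band(d,.140,.163,.154,(.569,.037),.1)
wfind(d)
E
```

```text
1466 medz 0.0536 rect [ 0.65   -0.2437] [0.1223 0.1288] 12.7
1258 medz 0.0545 rect [ 0.6468 -0.0781] [0.0752 0.077 ] 21.9
1912 medz 0.0536 rect [0.6554 0.2521] [0.1242 0.0883] 1.2
26239 medz 0.1544 rect [0.5698 0.0364] [0.1371 0.0998] 1.3
[195, 30, 296, 251, 34751] [0.5795 0.0042] [0.2702 0.3074] 1.4
[63, 32, 66, 131, 623] [0.6556 0.2978] [0.1439 0.1004] 1.6
[545, 66, 68, 113, 556] [ 0.652 -0.304] [0.1479 0.1463] 10.8
[114, 231, 77, 75, 3393] [0.4478 0.2466] [0.0976 0.1138] 35.6
[283, 305, 67, 29, 1029] [0.386  0.0319] [0.0824 0.0459] 89.9
```

```bash
python3 -m creep '{"slide":[[0,0.1,0],[0.1,0.3,0],[0.25,0.55,0],[0.4,0.8,0],[0.5,0.95,0],[0.57,1,0],[0.57,1,0]],"twist":[[0,0,0],[0,0,0],[0,0,0],[0,0,0],[0,0,0],[0,0,0],[0,0,0]],"fingers":[-1,-1,-1,-1,-1,-1,-1]}';python3 -m creep '{"slide":[[0,0.1,0],[0,0.25,0],[0,0.4,0],[0,0.44,0],[0,0.44,-0.1],[0,0.44,-0.3],[0,0.44,-0.45],[0,0.44,-0.5],[0,0.44,-0.5],[0,0.44,-0.5]],"twist":[[0,0,0],[0,0,0],[0,0,0],[0,0,0],[0,0,0],[0,0,0],[0,0,0],[0,0,0],[0,0,0],[0,0,0]],"fingers":[-1,-1,-1,-1,-1,-1,-1,-1,-1,-1]}'
python3 - <<'E'
from h import *
d=grab('wrist');cv2.imwrite('pics/wrist3.png',d['img']);p=telemetry.get_state()['position'];print(p)
band(d,p[2]-.024,p[2]+.0,p[2]-.008,p[:2],.1)
d=grab('side');cv2.imwrite('pics/side3.png',cv2.resize(d['img'][80:260,200:480],None,fx=2.5,fy=2.5))
E
```

```text
clock: 6.05
position: [0.656, 0.1899, 0.1617]
ee_rot: [-0.0, 1.0, 0.013, 0.0]
contact_force: [-0.3, 0.1, -0.9]
width: 0.0232
clock: 7.05
position: [0.6555, 0.2542, 0.0885]
ee_rot: [-0.0, 1.0, 0.012, 0.001]
contact_force: [0.3, 0.5, -0.9]
width: 0.0235
[0.65582288 0.25432327 0.0890309 ]
26180 medz 0.0809 rect [0.657  0.2531] [0.1364 0.0995] 1.4
```

View pics/wrist3.png

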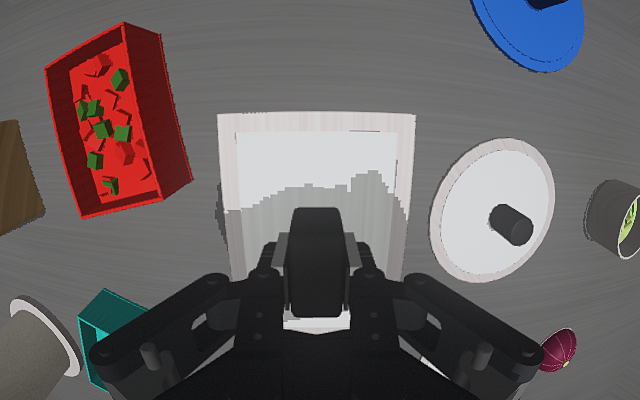

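View pics/side3.png

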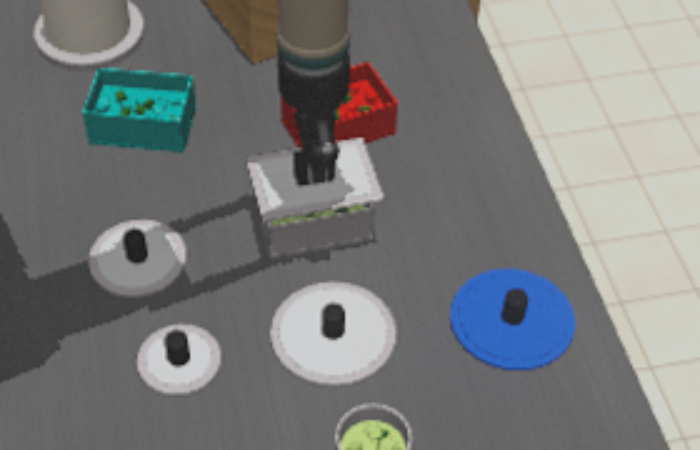

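The lid is hanging squarely over the pan, so I'm lowering it slowly.

```bash
python3 -m creep '{"slide":[[-0.008,-0.006,-0.03],[-0.008,-0.006,-0.06],[-0.008,-0.006,-0.09],[-0.008,-0.006,-0.11],[-0.008,-0.006,-0.125],[-0.008,-0.006,-0.135],[-0.008,-0.006,-0.14],[-0.008,-0.006,-0.14]],"twist":[[0,0,0],[0,0,0],[0,0,0],[0,0,0],[0,0,0],[0,0,0],[0,0,0],[0,0,0]],"fingers":[-1,-1,-1,-1,-1,-1,-1,-1]}'
```

```text
clock: 7.95
position: [0.6534, 0.2534, 0.0682]
ee_rot: [0.0, 1.0, 0.013, 0.0]
contact_force: [-3.3, -1.2, 7.1]
width: 0.0231
```

Contact is made (+8 N upward). I'll release gently and retract.

```bash
python3 -m creep '{"slide":[[0,0,0],[0,0,0],[0,0,0],[0,0,0],[0,0,0.1],[0,0,0.3],[0,0,0.6],[0,0,0.9],[0,0,1],[0,0,1]],"twist":[[0,0,0],[0,0,0],[0,0,0],[0,0,0],[0,0,0],[0,0,0],[0,0,0],[0,0,0],[0,0,0],[0,0,0]],"fingers":[0,0.2,0.2,0.2,0.2,0.2,0.2,0.4,0.6,1]}'
python3 - <<'E'
from h import *
d=grab('wrist');cv2.imwrite('pics/wrist4.png',d['img']);p=telemetry.get_state()['position'];print(p)
band(d,.055,.066,.060,(.655,.253),.1)
wfind(d,.06)
wfind(d,.005)
E
```

```text
clock: 8.95
position: [0.6555, 0.254, 0.2216]
ee_rot: [-0.001, 1.0, 0.013, 0.004]
contact_force: [0.2, 0.3, 0.4]
width: 0.0807
[0.6542063  0.25358126 0.21858607]
11468 medz 0.0605 rect [0.6529 0.2522] [0.1404 0.1009] 1.4
[589, 0, 51, 25, 698] [ 0.927  -0.1906] [0.0392 0.162 ] 20.5
[266, 109, 102, 133, 11405] [0.6532 0.2522] [0.1404 0.1005] 1.4
[393, 125, 99, 106, 7612] [0.6558 0.1144] [0.1178 0.1179] 4.7
[56, 259, 59, 45, 604] [0.4989 0.5972] [0.1237 0.0558] 76.2
[281, 280, 77, 54, 2788] [0.4921 0.2464] [0.0825 0.0946] 10.0
[0, 337, 48, 60, 1015] [0.0593 1.0823] [0.1861 0.352 ] 47.7
[589, 0, 51, 25, 698] [ 0.9628 -0.2709] [0.0463 0.1913] 20.5
[266, 109, 102, 133, 11405] [0.6397 0.2517] [0.1657 0.1186] 1.4
[393, 125, 99, 106, 7612] [0.6428 0.0891] [0.139  0.1392] 4.7
[56, 259, 59, 45, 604] [0.4575 0.659 ] [0.146  0.0658] 76.2
[281, 280, 77, 54, 2788] [0.4495 0.2449] [0.0973 0.1116] 10.0
[0, 337, 48, 60, 1015] [-0.0613  1.2316] [0.2197 0.4155] 47.7
```

View pics/wrist4.png

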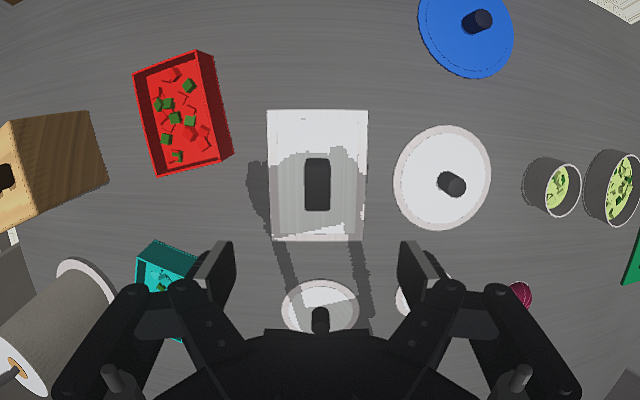

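```bash
python3 -m creep '{"slide":[[0,-0.2,0],[0,-0.5,0],[-0.04,-0.8,0],[-0.08,-1,0],[-0.08,-1,0],[-0.08,-1,-0.1],[-0.08,-1,-0.3],[-0.08,-1,-0.4],[-0.08,-1,-0.4]],"twist":[[0,0,0],[0,0,0],[0,0,0],[0,0,0],[0,0,0],[0,0,0],[0,0,0],[0,0,0],[0,0,0]],"fingers":[1,1,1,1,1,1,1,1,1]}'; python3 -c "
from h import *
d=grab('wrist');cv2.imwrite('pics/wrist5.png',d['img']);print(telemetry.get_state()['position']);wfind(d,.005)"
```

```text
clock: 9.9
position: [0.6387, 0.104, 0.1519]
ee_rot: [-0.0, 1.0, 0.013, -0.004]
contact_force: [0.3, -0.6, 0.2]
width: 0.0857
[0.64007132 0.10399898 0.15385591]
[95, 88, 110, 162, 11775] [0.6387 0.2866] [0.173  0.1235] 1.4
[259, 100, 143, 140, 14612] [0.6434 0.0889] [0.1387 0.1389] 13.6
[580, 139, 56, 99, 392] [ 0.6369 -0.3204] [0.1495 0.1464] 24.1
[478, 149, 63, 78, 618] [ 0.6329 -0.1178] [0.0908 0.0908] 4.6
[0, 256, 39, 68, 437] [0.4135 0.6357] [0.1521 0.0816] 0.5
[286, 285, 77, 49, 2443] [0.4789 0.0905] [0.0731 0.0915] 9.0
[217, 299, 30, 42, 607] [0.4543 0.1991] [0.0679 0.0259] 29.0
```

```bash
python3 -m creep '{"slide":[[0.01,-0.1,0],[0.02,-0.1,-0.2],[0.02,-0.1,-0.5],[0.02,-0.1,-0.75],[0.02,-0.1,-0.88],[0.02,-0.1,-0.93],[0.02,-0.1,-0.93],[0.02,-0.1,-0.93]],"twist":[[0,0,0],[0,0,0],[0,0,0],[0,0,0],[0,0,0],[0,0,0],[0,0,0],[0,0,0]],"fingers":[1,1,1,1,1,1,1,1]}'
```

```text
clock: 10.75
position: [0.6462, 0.0881, 0.0186]
ee_rot: [0.0, 1.0, 0.013, 0.002]
contact_force: [-0.3, -0.5, 0.4]
width: 0.0859
```

```bash
python3 -m creep '{"slide":[[-0.02,0,-0.03],[-0.02,0,-0.03],[-0.02,0,-0.03],[-0.02,0,-0.03],[-0.02,0,-0.03],[-0.02,0,-0.03],[-0.02,0,-0.03],[-0.02,0,-0.03]],"twist":[[0,0,0],[0,0,0],[0,0,0],[0,0,0],[0,0,0],[0,0,0],[0,0,0],[0,0,0]],"fingers":[1,1,-1,-1,-1,-1,-1,-1]}' 50
python3 -m creep '{"slide":[[0,0,0.05],[0,0,0.2],[0,0,0.45],[0,0,0.7],[0,0,0.95],[0,0,1],[0,0,1],[0,0,1]],"twist":[[0,0,0],[0,0,0],[0,0,0],[0,0,0],[0,0,0],[0,0,0],[0,0,0],[0,0,0]],"fingers":[-1,-1,-1,-1,-1,-1,-1,-1]}'
```

```text
clock: 11.55
position: [0.6419, 0.0885, 0.0126]
ee_rot: [-0.0, 1.0, 0.013, 0.0]
contact_force: [-0.2, 0.4, 2.6]
width: 0.0246
clock: 12.35
position: [0.6402, 0.0883, 0.1605]
ee_rot: [0.0, 1.0, 0.013, -0.002]
contact_force: [0.3, 0.1, -3.1]
width: 0.0245
```

```bash
python3 -m creep '{"slide":[[0,-0.1,0],[0,-0.3,0],[0,-0.55,0],[0,-0.8,0],[0,-0.95,0],[0,-1,0],[0,-1,0],[0,-1,0]],"twist":[[0,0,0],[0,0,0],[0,0,0],[0,0,0],[0,0,0],[0,0,0],[0,0,0],[0,0,0]],"fingers":[-1,-1,-1,-1,-1,-1,-1,-1]}'
python3 -c "
from h import *
d=grab('wrist');cv2.imwrite('pics/wrist6.png',d['img']);p=telemetry.get_state()['position'];print(p)
band(d,.048,.062,.055,(.65,-.245),.09)
band(d,p[2]-.022,p[2]-.002,p[2]-.009,p[:2],.1)
"
```

```text
clock: 13.15
position: [0.6411, -0.061, 0.1614]
ee_rot: [-0.001, 1.0, 0.013, -0.001]
contact_force: [0.8, 0.7, -1.4]
width: 0.0245
[ 0.64121897 -0.06051599  0.16168236]
1790 medz 0.054 rect [ 0.6508 -0.245 ] [0.1227 0.1269] 1.5
32320 medz 0.1543 rect [ 0.6473 -0.0615] [0.132 0.133] 45.3
```

View pics/wrist6.png

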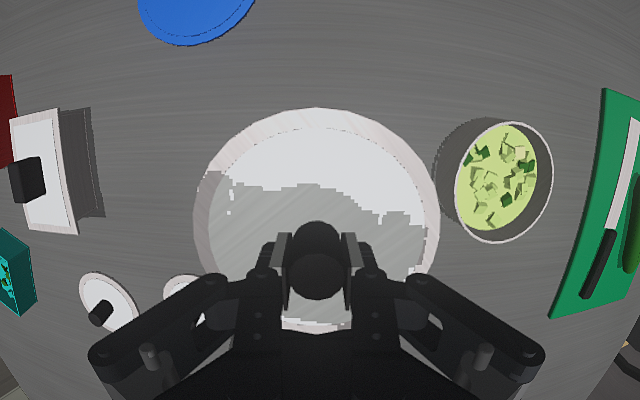

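```bash
python3 -c "
from h import *
d=dict(np.load('last_wrist.npz'));P=wpts(d)
for zc in (.154,):
  m=((P[...,2]>.145)&(P[...,2]<.163)).astype(np.uint8)
  cn=max(cv2.findContours(m,0,1)[0],key=cv2.contourArea)[:,0];cn=cn[cn[:,1]<230]
  q=wplane(d,cn,zc);A=np.c_[2*q,np.ones(len(q))];s=np.linalg.lstsq(A,(q**2).sum(1),rcond=None)[0];print(s[:2],np.sqrt(s[2]+s[0]**2+s[1]**2))
"
```

```text
[ 0.65792089 -0.06162382] 0.05710467312897691
```

```bash
python3 -c "
from h import *
d=dict(np.load('last_wrist.npz'));P=wpts(d)
Z=P[...,2];m=(Z>.142)&(Z<.166);m[240:]=0
q=P[m];A=np.c_[q[:,:2],np.ones(len(q))];s=np.linalg.lstsq(A,q[:,2],rcond=None)[0];print('slope',s)
cn=max(cv2.findContours(m.astype(np.uint8),0,1)[0],key=cv2.contourArea)[:,0]
cn=cn[cn[:,1]<200]
q=wplane(d,cn,.154);print(q[:,0].max(),q[:,1].min(),q[:,1].max())
for x0 in (.641,.643,.645,.647): print(x0,np.hypot(q[:,0]-x0,q[:,1]+.0615).mean(),np.hypot(q[:,0]-x0,q[:,1]+.0615).std())
"
```

```text
slope [-0.01452192 -0.00035287  0.16408939]
0.7120617748330008 -0.1264590187421996 0.003663861513622524
0.641 0.07042066324783665 0.0005529560668340445
0.643 0.06885177263552213 0.000377676587981334
0.645 0.0673032193889961 0.0005652933018202062
0.647 0.06577610654352976 0.0009382785281160016
```

```bash
python3 -m creep '{"slide":[[0,-0.1,0],[0.02,-0.3,0],[0.05,-0.55,0],[0.055,-0.8,0],[0.055,-0.95,0],[0.055,-1,0],[0.055,-1,0]],"twist":[[0,0,0],[0,0,0],[0,0,0],[0,0,0],[0,0,0],[0,0,0],[0,0,0]],"fingers":[-1,-1,-1,-1,-1,-1,-1]}';python3 -m creep '{"slide":[[0,-0.1,0],[0,-0.2,0],[0,-0.22,0],[0,-0.22,-0.1],[0,-0.22,-0.3],[0,-0.22,-0.45],[0,-0.22,-0.5],[0,-0.22,-0.5],[0,-0.22,-0.5]],"twist":[[0,0,0],[0,0,0],[0,0,0],[0,0,0],[0,0,0],[0,0,0],[0,0,0],[0,0,0],[0,0,0]],"fingers":[-1,-1,-1,-1,-1,-1,-1,-1,-1]}'
python3 -c "
from h import *
d=grab('wrist');p=telemetry.get_state()['position'];print(p)
P=wpts(d);Z=P[...,2];m=(Z>p[2]-.02)&(Z<p[2]+.005);m[240:]=0
cn=max(cv2.findContours(m.astype(np.uint8),0,1)[0],key=cv2.contourArea)[:,0];cn=cn[cn[:,1]<200]
q=wplane(d,cn,p[2]-.008);print('y',(q[:,1].min()+q[:,1].max())/2,'x',q[:,0].max()-.07)
d=grab('side');cv2.imwrite('pics/side6.png',cv2.resize(d['img'][220:400,220:500],None,fx=2.5,fy=2.5))
"
```

```text
clock: 13.9
position: [0.6497, -0.2123, 0.1621]
ee_rot: [-0.0, 1.0, 0.012, -0.0]
contact_force: [0.1, 1.0, -2.4]
width: 0.0247
clock: 14.8
position: [0.6507, -0.2449, 0.0885]
ee_rot: [0.0, 1.0, 0.013, 0.001]
contact_force: [0.1, -0.9, -3.3]
width: 0.0248
[ 0.65092318 -0.24501675  0.08891491]
y -0.24538703465490114 x 0.6517163770625058
```

View pics/side6.png

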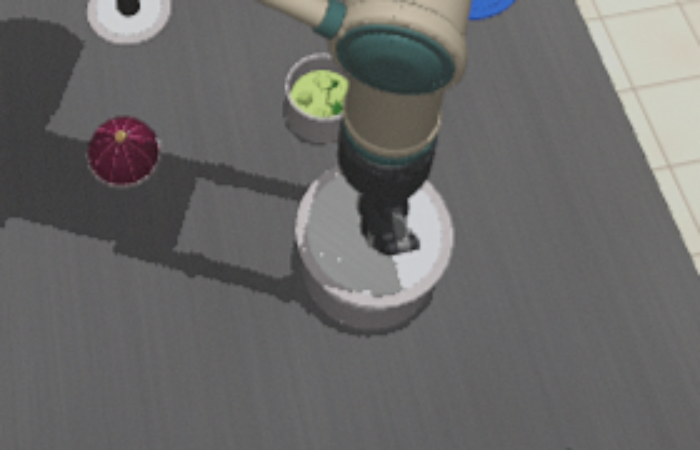

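The large lid hangs centred over the large pan. I'll lower it, release and retract.

```bash
python3 -m creep '{"slide":[[-0.006,0,-0.03],[-0.006,0,-0.06],[-0.006,0,-0.09],[-0.006,0,-0.11],[-0.006,0,-0.125],[-0.006,0,-0.135],[-0.006,0,-0.14],[-0.006,0,-0.14]],"twist":[[0,0,0],[0,0,0],[0,0,0],[0,0,0],[0,0,0],[0,0,0],[0,0,0],[0,0,0]],"fingers":[-1,-1,-1,-1,-1,-1,-1,-1]}'
```

```text
clock: 15.7
position: [0.6487, -0.2445, 0.0677]
ee_rot: [0.0, 1.0, 0.013, 0.0]
contact_force: [-2.4, 0.2, 3.5]
width: 0.0243
```

```bash
python3 -m creep '{"slide":[[0,0,0],[0,0,0],[0,0,0],[0,0,0],[0,0,0.1],[0,0,0.3],[0,0,0.6],[0,0,0.9],[0,0,1],[0,0,1]],"twist":[[0,0,0],[0,0,0],[0,0,0],[0,0,0],[0,0,0],[0,0,0],[0,0,0],[0,0,0],[0,0,0],[0,0,0]],"fingers":[0,0.2,0.2,0.2,0.2,0.2,0.2,0.4,0.6,1]}'
python3 - <<'E'
from h import *
d=grab('wrist');cv2.imwrite('pics/wrist7.png',d['img']);p=telemetry.get_state()['position'];print(p)
band(d,.055,.066,.060,(.65,-.245),.1)
band(d,.048,.062,.055,(.648,-.079),.06)
print('t');wfind(d,.005)
E
```

```text
clock: 16.7
position: [0.6508, -0.2455, 0.2216]
ee_rot: [0.002, 1.0, 0.013, 0.004]
contact_force: [0.0, 0.5, 0.3]
width: 0.0811
[ 0.64952663 -0.2448946   0.21855781]
13190 medz 0.0605 rect [ 0.6507 -0.2464] [0.1378 0.1383] 88.4
817 medz 0.0541 rect [ 0.6481 -0.0808] [0.0748 0.0778] 36.9
t
[592, 0, 48, 22, 551] [ 0.9641 -0.7791] [0.0405 0.184 ] 20.6
[493, 100, 46, 125, 2475] [ 0.6634 -0.5274] [0.0382 0.1755] 84.5
[247, 106, 145, 134, 13509] [ 0.6368 -0.2462] [0.1654 0.1659] 79.6
[0, 126, 25, 91, 1363] [0.6408 0.331 ] [0.1657 0.099 ] 1.4
[137, 142, 60, 67, 566] [ 0.6347 -0.053 ] [0.088 0.088] 3.4
[34, 248, 41, 54, 1168] [0.4423 0.2402] [0.1128 0.1114] 30.6
[86, 249, 44, 49, 1124] [0.475  0.0901] [0.0819 0.089 ] 37.9
```

View pics/wrist7.png

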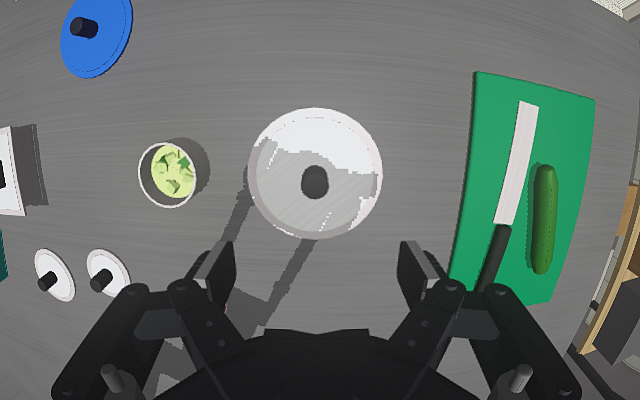

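The large lid sits centred at (315,173), level at 60 mm. Next is the small lid.

```bash
python3 -m creep '{"slide":[[-0.1,0.2,0],[-0.2,0.5,0],[-0.4,0.8,0],[-0.5,1,0],[-0.5,1,0]],"twist":[[0,0,0],[0,0,0],[0,0,0],[0,0,0],[0,0,0]],"fingers":[1,1,1,1,1]}'; python3 -m creep '{"slide":[[-0.1,0.2,0],[-0.2,0.5,0],[-0.4,0.8,0],[-0.6,1,0],[-0.6,1,-0.1],[-0.6,1,-0.4],[-0.6,1,-0.4]],"twist":[[0,0,0],[0,0,0],[0,0,0],[0,0,0],[0,0,0],[0,0,0],[0,0,0]],"fingers":[1,1,1,1,1,1,1]}'; python3 -c "
from h import *
d=grab('wrist');cv2.imwrite('pics/wrist8.png',d['img']);print(telemetry.get_state()['position']);wfind(d,.005)"
```

```text
clock: 17.25
position: [0.5697, -0.0898, 0.2147]
ee_rot: [-0.002, 1.0, 0.015, -0.003]
contact_force: [0.3, -0.4, 1.5]
width: 0.0856
clock: 17.95
position: [0.4788, 0.0555, 0.151]
ee_rot: [-0.0, 1.0, 0.013, -0.007]
contact_force: [-0.9, -0.4, -0.7]
width: 0.0857
[0.48116958 0.05523775 0.15342724]
[61, 0, 82, 85, 5008] [0.6323 0.2969] [0.0847 0.1233] 1.6
[442, 0, 75, 47, 385] [ 0.647  -0.1124] [0.0507 0.0916] 13.5
[566, 0, 74, 110, 5734] [ 0.6697 -0.3447] [0.1478 0.2207] 20.2
[236, 138, 91, 91, 5487] [0.4699 0.0886] [0.0893 0.0899] 44.2
[106, 157, 86, 96, 5497] [0.441 0.242] [0.1133 0.1133] 83.1
```

View pics/wrist8.png

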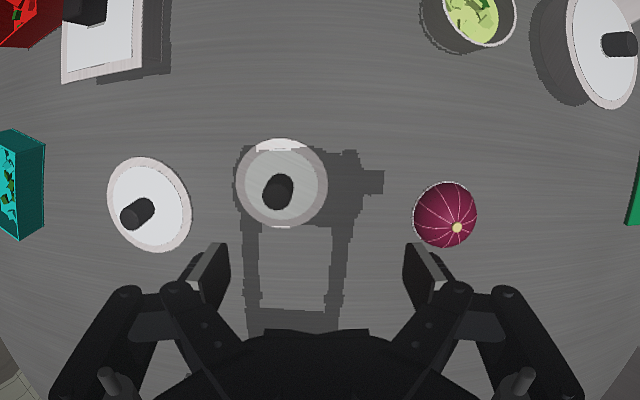

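```bash
python3 -m creep '{"slide":[[-0.05,0.1,0],[-0.095,0.223,0],[-0.095,0.223,-0.2],[-0.095,0.223,-0.5],[-0.095,0.223,-0.75],[-0.095,0.223,-0.88],[-0.095,0.223,-0.93],[-0.095,0.223,-0.93],[-0.095,0.223,-0.93]],"twist":[[0,0,0],[0,0,0],[0,0,0],[0,0,0],[0,0,0],[0,0,0],[0,0,0],[0,0,0],[0,0,0]],"fingers":[1,1,1,1,1,1,1,1,1]}'
```

```text
clock: 18.9
position: [0.4714, 0.0887, 0.0181]
ee_rot: [0.0, 1.0, 0.013, 0.001]
contact_force: [0.1, -0.2, 0.4]
width: 0.0855
```

```bash
python3 -m creep '{"slide":[[-0.01,0,-0.03],[-0.01,0,-0.03],[-0.01,0,-0.03],[-0.01,0,-0.03],[-0.01,0,-0.03],[-0.01,0,-0.03],[-0.01,0,-0.03],[-0.01,0,-0.03]],"twist":[[0,0,0],[0,0,0],[0,0,0],[0,0,0],[0,0,0],[0,0,0],[0,0,0],[0,0,0]],"fingers":[1,1,-1,-1,-1,-1,-1,-1]}' 50
python3 -m creep '{"slide":[[0,0,0.05],[0,0,0.2],[0,0,0.45],[0,0,0.7],[0,0,0.95],[0,0,1],[0,0,1],[0,0,1]],"twist":[[0,0,0],[0,0,0],[0,0,0],[0,0,0],[0,0,0],[0,0,0],[0,0,0],[0,0,0]],"fingers":[-1,-1,-1,-1,-1,-1,-1,-1]}'
python3 -m creep '{"slide":[[0.1,0,0],[0.3,-0.1,0],[0.55,-0.2,0],[0.8,-0.3,0],[1,-0.4,0],[1,-0.4,0],[1,-0.4,0]],"twist":[[0,0,0],[0,0,0],[0,0,0],[0,0,0],[0,0,0],[0,0,0],[0,0,0]],"fingers":[-1,-1,-1,-1,-1,-1,-1]}'
python3 -c "
from h import *
d=grab('wrist');cv2.imwrite('pics/wrist9.png',d['img']);p=telemetry.get_state()['position'];print(p)
band(d,.048,.062,.055,(.648,-.079),.06)
P=wpts(d);Z=P[...,2];m=(Z>p[2]-.02)&(Z<p[2]+.003);m[240:]=0
cn=max(cv2.findContours(m.astype(np.uint8),0,1)[0],key=cv2.contourArea)[:,0]
q=wplane(d,cn,p[2]-.008);print('y',(q[:,1].min()+q[:,1].max())/2,'x',q[:,0].max()-.046,np.ptp(q[:,1]))
"
```

```text
clock: 19.7
position: [0.4684, 0.0889, 0.0126]
ee_rot: [0.0, 1.0, 0.013, 0.0]
contact_force: [-1.7, 0.6, 4.6]
width: 0.0246
clock: 20.5
position: [0.467, 0.0888, 0.1612]
ee_rot: [0.0, 1.0, 0.013, -0.001]
contact_force: [-0.3, -0.1, -1.7]
width: 0.0246
clock: 21.2
position: [0.6184, 0.0284, 0.1598]
ee_rot: [-0.0, 1.0, 0.012, -0.002]
contact_force: [-0.4, 0.6, -0.2]
width: 0.0246
[0.61750831 0.02886291 0.16022514]
1274 medz 0.0545 rect [ 0.6477 -0.078 ] [0.0775 0.0749] 75.8
y 0.027366475781903588 x 0.6204408433636815 0.09123728109092619
```

View pics/wrist9.png

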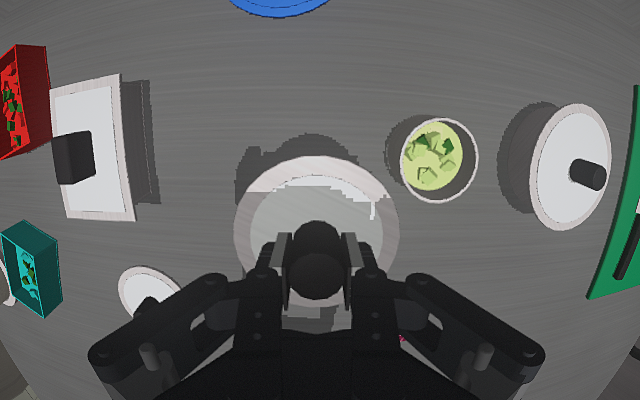

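```bash
python3 -m creep '{"slide":[[0.05,-0.1,0],[0.1,-0.3,0],[0.187,-0.55,0],[0.187,-0.71,0],[0.187,-0.71,0],[0.187,-0.71,-0.1],[0.187,-0.71,-0.3],[0.187,-0.71,-0.45],[0.187,-0.71,-0.5],[0.187,-0.71,-0.5],[0.187,-0.71,-0.5]],"twist":[[0,0,0],[0,0,0],[0,0,0],[0,0,0],[0,0,0],[0,0,0],[0,0,0],[0,0,0],[0,0,0],[0,0,0],[0,0,0]],"fingers":[-1,-1,-1,-1,-1,-1,-1,-1,-1,-1,-1]}'
python3 -c "
from h import *
d=grab('wrist');p=telemetry.get_state()['position'];print(p)
P=wpts(d);Z=P[...,2];m=(Z>p[2]-.02)&(Z<p[2]+.003);m[240:]=0
cn=max(cv2.findContours(m.astype(np.uint8),0,1)[0],key=cv2.contourArea)[:,0]
q=wplane(d,cn,p[2]-.008);print('y',(q[:,1].min()+q[:,1].max())/2,'x',q[:,0].max()-.046)
d=grab('side');cv2.imwrite('pics/side9.png',cv2.resize(d['img'][180:360,220:500],None,fx=2.5,fy=2.5))
"
```

```text
clock: 22.35
position: [0.6469, -0.0775, 0.0884]
ee_rot: [0.0, 1.0, 0.013, 0.001]
contact_force: [-0.5, -0.1, 1.0]
width: 0.0249
[ 0.64725306 -0.07759735  0.08886278]
y -0.0785079474680042 x 0.6489491357306343
```

View pics/side9.png

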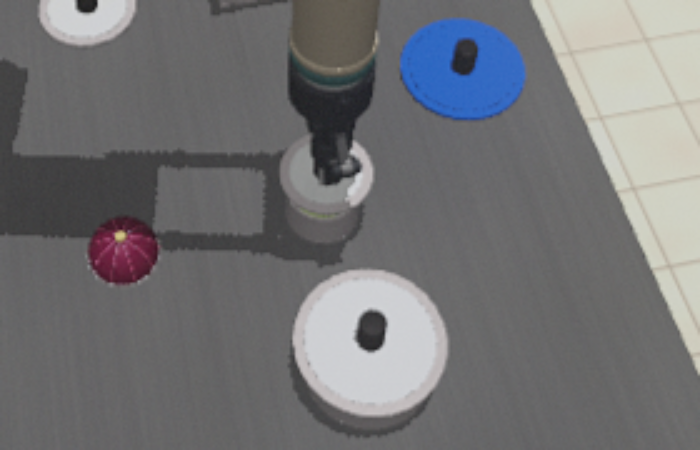

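The small lid is centred over its pan, and the large lid beside it looks well seated. Lowering now.

```bash
python3 -m creep '{"slide":[[-0.004,0,-0.03],[-0.004,0,-0.06],[-0.004,0,-0.09],[-0.004,0,-0.11],[-0.004,0,-0.125],[-0.004,0,-0.135],[-0.004,0,-0.14],[-0.004,0,-0.14]],"twist":[[0,0,0],[0,0,0],[0,0,0],[0,0,0],[0,0,0],[0,0,0],[0,0,0],[0,0,0]],"fingers":[-1,-1,-1,-1,-1,-1,-1,-1]}'
```

```text
clock: 23.25
position: [0.6454, -0.0777, 0.0676]
ee_rot: [0.0, 1.0, 0.013, 0.0]
contact_force: [-2.7, 0.6, 6.6]
width: 0.0248
```

```bash
python3 -m creep '{"slide":[[0,0,0],[0,0,0],[0,0,0],[0,0,0],[0,0,0.1],[0,0,0.3],[0,0,0.6],[0,0,0.9],[0,0,1],[0,0,1]],"twist":[[0,0,0],[0,0,0],[0,0,0],[0,0,0],[0,0,0],[0,0,0],[0,0,0],[0,0,0],[0,0,0],[0,0,0]],"fingers":[0,0.2,0.2,0.2,0.2,0.2,0.2,0.4,0.6,1]}'
python3 -m creep '{"slide":[[-0.1,0,0],[-0.4,0,0],[-0.7,0,0.2],[-1,0,0.3],[-1,0,0.3]],"twist":[[0,0,0],[0,0,0],[0,0,0],[0,0,0],[0,0,0]],"fingers":[1,1,1,1,1]}'
python3 - <<'E'
from h import *
d=grab('wrist');cv2.imwrite('pics/wrist10.png',d['img']);p=telemetry.get_state()['position'];print(p)
for c in [(.65,-.245),(.648,-.079),(.655,.252)]: band(d,.055,.066,.060,c,.1 if c[1]!=-.079 else .07)
for n in('scene','side'):
    d=grab(n);cv2.imwrite(f'pics/{n}10.png',d['img'] if n=='scene' else cv2.resize(d['img'][100:400,200:500],None,fx=2,fy=2))
    print(n)
    for c in [(.65,-.245),(.648,-.079),(.655,.252)]: band(d,.053,.068,.060,c,.1 if c[1]!=-.079 else .07,False)
E
```

```text
clock: 24.25
position: [0.6475, -0.0781, 0.2199]
ee_rot: [0.001, 1.0, 0.013, 0.003]
contact_force: [-0.1, -0.6, -0.3]
width: 0.0804
clock: 24.75
position: [0.4904, -0.077, 0.262]
ee_rot: [-0.0, 1.0, 0.012, -0.001]
contact_force: [0.6, -0.4, -0.4]
width: 0.0853
[ 0.49301452 -0.07729342  0.26130746]
7653 medz 0.0607 rect [ 0.641 -0.247] [0.1213 0.1402] 11.7
4101 medz 0.0604 rect [ 0.6406 -0.0795] [0.0801 0.0911] 1.7
3889 medz 0.0602 rect [0.6528 0.2499] [0.1395 0.1035] 1.5
scene
1580 medz 0.0594 rect [ 0.6531 -0.2453] [0.1393 0.1398] 62.7
540 medz 0.0594 rect [ 0.6509 -0.0794] [0.0897 0.0928] 86.1
865 medz 0.0593 rect [0.6561 0.2504] [0.1428 0.1019] 1.6
side
2704 medz 0.0607 rect [ 0.6484 -0.2428] [0.1397 0.1376] 34.7
808 medz 0.0609 rect [ 0.646  -0.0747] [0.0914 0.0893] 77.9
1062 medz 0.0614 rect [0.6514 0.2553] [0.1402 0.1032] 1.1
```

View pics/wrist10.png

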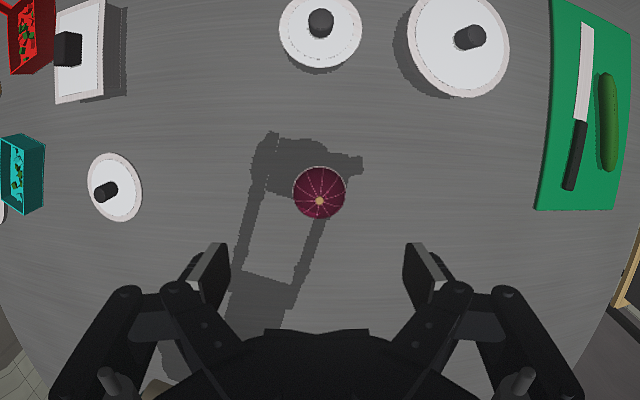

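View pics/side10.png

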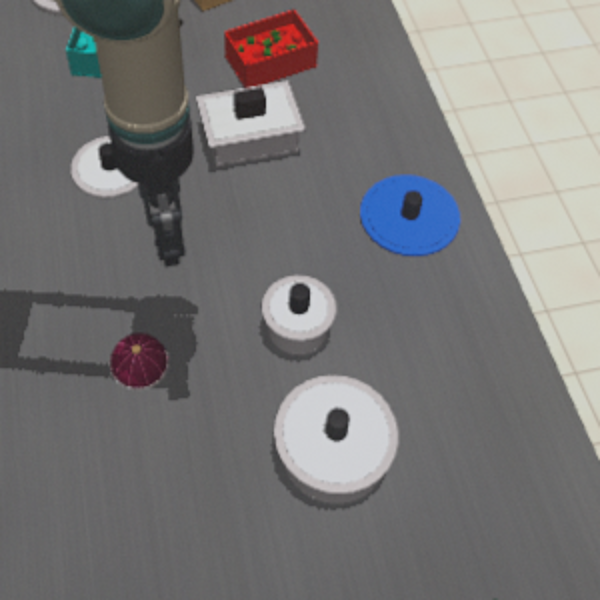

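View pics/scene10.png

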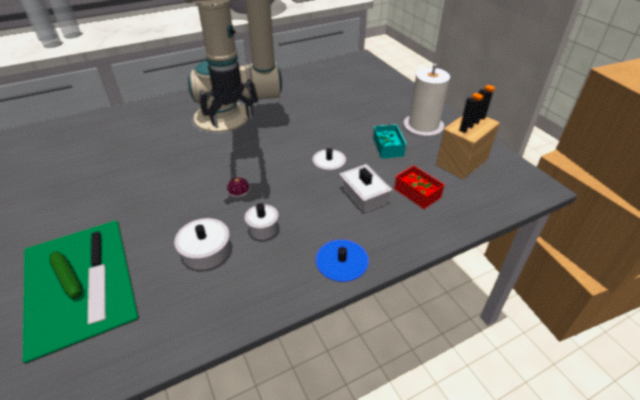

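All three lids are on flat: every view puts their tops at about 60 mm. In the same camera, each sits within about 4 mm of its pan's earlier centre, against an 8 mm overhang. The spare lid and the onion haven't moved.

```bash
python3 -c "
from h import *
print(order.sign_off(),telemetry.get_state()['clock'])"
```

```text
the job is handed in; nothing more can be done
the job is handed in; nothing more can be done
```

All three pans are covered, each with the lid that fits it, and I handed the job in at about 25 s on the robot's clock. I lowered each lid by its knob until a light contact of about 4–8 N before letting go.

My last checks, from the wrist, scene and side cameras:
- **Flat:** the lid tops measured 59–61 mm in every view, where 60 mm is expected.
- **Square:** the oblong lid read 1.1–1.6°, against 1.1–1.4° for its pan.
- **Centred:** compared with where each pan stood before placing, the large and small lids were about 2–3 mm off. The oblong lid was 2–4 mm short along x. The lids overhang the pans by 8 mm, so every mouth is covered.
- **Left alone:** the onion, the spare lid and the coloured look-alikes were not touched and appear unmoved in the pictures.

**Disagreements and gaps:**
- The scene and side cameras disagreed with each other by a steady 5–7 mm. I worked from offsets within a single camera, mainly the wrist.
- The last wrist view cut off the large and small lids at the picture's edge, so I left out its centre readings for those two.
- I did not measure the pans' own positions again once they were covered.

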